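Plug the spare module into the rack with the supply off

ROBOT

A 6-joint arm with a two-finger parallel gripper is mounted at the origin on the work surface. World frame = base frame: x ahead of the robot, y to its left, z up, the work surface at z = 0. Lengths are in mm, angles in rad, forces in N, time in s.
With the tool pointing down it reaches from about 350 to 975 mm from the base axis. Payload 7.1 kg.
Tool frame: the origin (TCP) lies at the very end of the fingers, on their centre line; the grasp point (between the pads) lies 19 mm behind it (ctrl.pinch_z is the z of the grasp point in the tool frame, in mm); z points along the fingers, y is the direction in which the jaws open and shut (so a half turn about z gives the same grasp; the last joint's range is limited). The gripper opens to 88 mm and grips with 3 to 60 N. Pads are 20 mm wide; open, the fingers measure 115 mm over their backs; the gripper's body (75 mm by 178 mm) begins 61 mm behind the grasp point.
Start: joints at [-1.147, 0.423, 1.63, -0, 1.089, -0.019], TCP at [267.809, -564.697, 222.675] pointing down, gripper open.
Joint ranges: [-3, 3], [-0.9, 2.11], [0.09, 2.58], [-1.31, 4.45], [0.11, 2.69], [-2.54, 2.54]. Speed limits (rad/s): [2.39, 2.39, 3.01, 3.14, 3.14, 3.14].

INTERFACE

Orientations are given as a rotation vector (axis times angle).
In Python, from workcell import get_obs, optics, ctrl gives the robot as it stands.
- The arm moves only by the shell command python3 -m jog 'ROWS'. ROWS is a JSON object of lists of equal length, an entry for each row: "delta_rot": the turn, a rotation vector about the tool's x, y, z in rad, a list of three; "translation": the shift along the tool's x, y, z in mm, a list of three; "hand": the opening, from -1 (shut) to 1 (fully open). In form: {"delta_rot": [[rx, ry, rz], ...], "translation": [[x, y, z], ...], "hand": [hand, ...]}. A call has 1 to 5 rows; each row is the pose to reach, as a shift and turn from the pose commanded when the call began, along the tool's axes at that moment; what a row does not reach only later rows make up. A row lasts 1/10 s, in which the tool goes at most 50 mm and 8.59 degrees, less where a joint would pass 70% of its speed; a pose out of reach is approached as far as the arm can. A call with a gripper value outside its range is refused whole. The fingers move at their own pace and stop on an object; the grip force is fixed at half the most. Time passes only in rows, so rows that repeat a pose let the fingers close. It gives the time, the measured TCP pose, the force and the opening at its end, in the units of the state.
- get_obs(): the state, without advancing time (a new reading comes with each control period).
- optics.get_image(name): name is "scene" or "top" or "wrist"; returns the picture (420x560x3 uint8, red, green, blue); there is no depth.
- optics.calibration(name): a dict with "intrinsics" (3x3 intrinsics, pixels), "cam_to_world" (4x4, takes a point from camera to world coordinates). Camera axes: x right, y up, looking along -z (the intrinsics and any distortion apply to the point x, -y, -z); pixel columns grow to the right and rows downward; lengths in mm; the calibration is good to about 2 mm. The wrist camera is an equidistant fisheye: a pixel r from the principal point sees the ray r / f radians off the axis. A picture is of the moment at which its call begins: read the wrist's pose just before it. calibration takes no time and is no camera call; for the wrist camera it gives the pose at the moment of the call.
- ctrl.close_job(): hands the job in, once; it reports no verdict.
The state is a dict: "t": time; "qpos": joint angles; "qvel": joint speeds; "joint_torque": joint torques, N m; "ee_pos": TCP position; "orientation": TCP orientation; "ft_force": force on the tool from outside, world axes, zero at the start; "moment": the same for the moment, N m; "width": finger opening in mm.
Only numpy, scipy, OpenCV 4.12 (cv2) and the standard library are available. Lean on these libraries where they do the work, as an engineer would, in place of code of your own. Each camera call takes 0.05 s, during which the arm holds its last target. There are 200 camera calls.

TASK

Switch the supply off with its lever, then take the wider of the two spare plug-in modules out of the plywood stand, lower it (do not drop it) board first into the empty slot of the rack until it is fully home, let go of it, and switch the supply back on. Keep the supply off until the module is fully home, and leave the small module and everything else on the bench where it is.

Things in the scene. Friction and masses are not known exactly. Their poses are not given: they have to be found in the camera images.
- module_grip (a point): Wider spare module: green board 80 mm long (x), 6 thick (y), 60 deep (z) on edge under a black grip bar 100 (x) x 24 (y) x 28 (z) mm; 0.13-0.22 kg. This point is the bar's centre: bar underside (the shoulder) 14 mm below, board's lower edge 74 mm below. z up. It stands in either slot of the stand, bar resting on the stand's top. Same either way round.
- small_module_grip (a point): The small spare module, of the same make: board 50 mm long, bar 70 mm long, otherwise the same; centre of its grip bar, same axes. It stands in the other slot of the stand, 60 mm to one side. To be left alone.
- stand_top (a point): Plywood storage stand, fixed: 120 mm (x) by 130 mm (y), 75 mm high, two upright slots 88 mm long (x), 10 mm wide and 65 mm deep, at y = +30 and -30 mm. This point is the centre of its top face; z up.
- slot_mouth (a point): The rack's one empty slot, in any of its three bays: centre of its mouth on the rack's top face, 75 mm above the bench, z up. Slot 88 mm long (x), 9 wide (y), 65 deep; long edges bevelled 3 mm at 45 degrees (15 mm wide at the top). Fully home, the module's bar rests on the top face, module_grip 14 mm above this point.
- rack_top (a point): Grey rack, fixed, 130 mm (x) by 196 mm (y): centre of its top face, 75 mm up. Three bays 60 mm apart along y; side cheeks stand 10 mm above the top face. Of the two bays in use one holds a module whose black bar (100 x 24 mm, 28 mm high) stands on the top face, the other has a flat metal cover 3 mm high (screws to 5 mm).
- switch_pivot (a point): Pivot of the supply's lever, 62 mm above the bench, on a white box (fixed, 110 mm along x, 66 mm along y, 40 mm high) with a grey switch block on top (70 by 50 mm, up to 65 mm above the bench). The lever swings in the plane of this point's x and z axes; x points roughly away from the robot.
- switch_tip (a point): Centre of the black ball, 26 mm in diameter, at the lever's end, 80 mm from the pivot on a 10 mm steel rod.
- switch (a joint): Lever angle in rad: 0 = off, leaning 0.5 rad from upright towards -x of switch_pivot (towards the robot), 1.0 = on, leaning 0.5 rad towards +x (away from the robot). It starts at or near on. Stiff hinge: it stays where it is left; about 1 N at the ball moves it.
- multimeter: Black multimeter lying flat, 160 x 80 x 45 mm; origin under its centre. Leave alone.
- kettle: Steel jug with a side handle, 110 mm across, 130 mm high; origin under its centre. Leave alone.
- terminals: Row of terminal blocks on a rail, 45 x 110 x 40 mm; origin under its centre. Leave alone.
- relay: Grey relay with a black top, 50 x 60 x 50 mm; origin under its centre. Leave alone.
- screwdriver: Screwdriver lying on the bench. Leave alone.
- parts_tray: Open blue tray, 100 x 140 x 35 mm; origin under its centre. Leave alone.
Not all that is in view belongs to the job. What is shaped like the part that bears slot_mouth but blue is not meant. What is shaped like the part that bears module_grip but purple is not meant.

How it is judged:
By the outcome, as a careful person would: the job done as asked, in the order asked, and still so for the second after the job is handed in, with the robot touching nothing.
It also fails if it takes over 72 s, if anything falls off the work surface, if the arm or the gripper's body presses on something with over 40 N, if the wrist force passes 120 N, or if a joint passes its speed limit or range.

## Working session

There is one attempt and no reset: what is moved stays moved. The work goes in short steps, Python scripts to look and compute and a shell command to move; the robot and the scene stay as the last step left them, time stands still between calls to the robot, and variables do not carry over. Pictures are saved under pics/ and viewed, about 8 in all and at most 12, crops included, and the job is handed in when it is done.

```bash
ls; mkdir -p pics; python3 - <<'E'
from workcell import get_obs, optics, ctrl
import cv2
print(get_obs()); print(ctrl.pinch_z)
for n in ("scene","top","wrist"):
    im=optics.get_image(n); cv2.imwrite(f"pics/{n}0.png",im[:,:,::-1]); c=optics.calibration(n); print(n,c)
E
```

```text
pics
{'t': 0.0, 'qpos': array([-1.14701867e+00,  4.23829684e-01,  1.63066527e+00,  1.90256437e-05,
        1.08859257e+00, -1.90041707e-02]), 'qvel': array([-0.00034472, -0.00010812,  0.0008836 , -0.00098567,  0.00166318,
        0.00043661]), 'joint_torque': array([-3.93560940e-04, -5.44624364e+01, -2.73662496e+01,  6.43780734e-02,
        2.27545534e-02, -1.24000489e-04]), 'ee_pos': array([ 267.58716032, -564.22142653,  221.91837338]), 'orientation': array([-3.06348678e+00, -6.89516443e-01,  4.45860668e-04]), 'ft_force': array([ 1.18047108e-04, -2.77899076e-01,  5.96269830e-02]), 'moment': array([ 0.02909483,  0.03152711, -0.00145833]), 'width': 87.73359481460527}
-18.700000000000003
scene {'intrinsics': array([[504.0837991 ,   0.        , 269.76045234],
       [  0.        , 504.0837991 , 206.85719008],
       [  0.        ,   0.        ,   1.        ]]), 'cam_to_world': array([[-4.67832303e-01, -5.51450208e-01,  6.90677641e-01,
         1.47484548e+03],
       [ 8.83523448e-01, -2.71654561e-01,  3.81562730e-01,
         5.34405726e+02],
       [-2.27871156e-02,  7.88737261e-01,  
[... 494 characters left out ...]
  [-1.71483901e-02,  1.13728422e-01,  9.93363870e-01,
         1.31821721e+03],
       [ 0.00000000e+00,  0.00000000e+00,  0.00000000e+00,
         1.00000000e+00]])}
wrist {'intrinsics': array([[325.1922621 ,   0.        , 278.6073871 ],
       [  0.        , 325.1922621 , 206.60015388],
       [  0.        ,   0.        ,   1.        ]]), 'cam_to_world': array([[ 4.28536927e-01,  8.63486142e-01,  2.65984557e-01,
         3.41623779e+02],
       [-9.03523656e-01,  4.09889237e-01,  1.25043258e-01,
        -5.30668220e+02],
       [-1.05108692e-03, -2.93908993e-01,  9.55832830e-01,
         3.84419542e+02],
       [ 0.00000000e+00,  0.00000000e+00,  0.00000000e+00,
         1.00000000e+00]])}
```

View pics/top0.png

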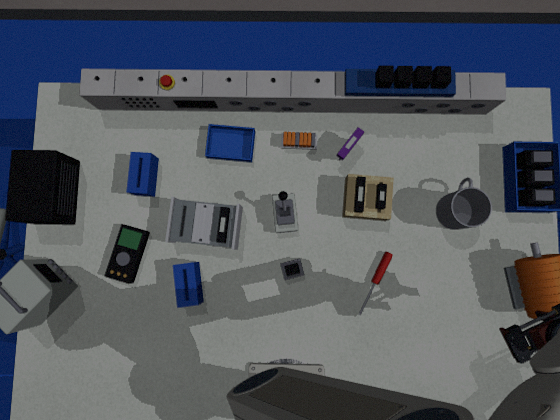

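View pics/scene0.png

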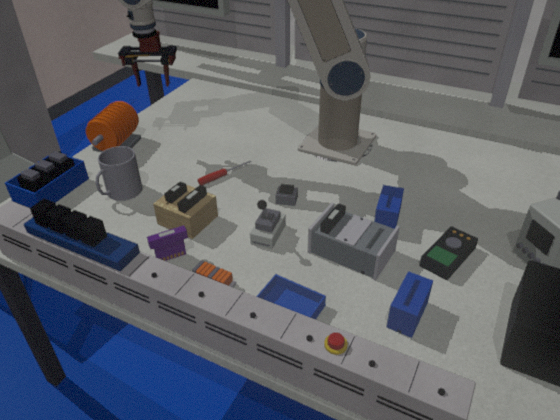

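The top view shows the stand at about (368,197), the lever box at (285,212) with its ball at (283,196), and the grey rack at (204,223). The scene view agrees. I'll enlarge the working area to measure it.

```bash
python3 - <<'E'
import cv2
t=cv2.imread("pics/top0.png")
a=cv2.resize(t[165:255,160:400],None,fx=3.3,fy=3.3,interpolation=cv2.INTER_CUBIC)
s=cv2.imread("pics/scene0.png")
b=cv2.resize(s[170:280,145:405],None,fx=3.04,fy=2.6,interpolation=cv2.INTER_CUBIC)[:, :792]
cv2.imwrite("pics/crop1.png",cv2.vconcat([a[:, :790],b[:, :790]]))
E
```

```text
(no output)
```

View pics/crop1.png

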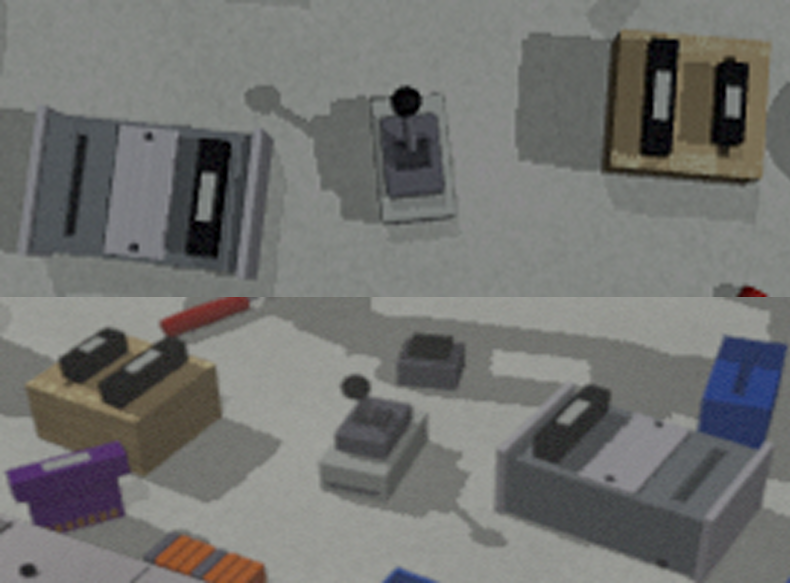

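The crop shows the wider module in the left slot of the stand (bar from crop (660,38) to (657,154)). The rack's empty slot is in its left bay, from (83,134) to (71,236), and the ball is at (405,101), leaning away (on).

```bash
cat > h.py <<'E'
import numpy as np, cv2
from workcell import get_obs, optics, ctrl
from scipy.spatial.transform import Rotation as R
def ray(c,uv,fish=False):
    K=c["intrinsics"];T=c["cam_to_world"];d=np.array([(uv[0]-K[0,2])/K[0,0],(uv[1]-K[1,2])/K[1,1]])
    if fish:
        r=np.hypot(*d); d=d*(np.sin(r)/r); v=np.array([d[0],-d[1],-np.cos(r)])
    else: v=np.array([d[0],-d[1],-1])
    return T[:3,3],T[:3,:3]@v
def hit(c,uv,z,fish=False):
    o,v=ray(c,uv,fish); return (o+v*(z-o[2])/v[2])[:2]
def pix(c,p):  # fisheye projection
    K=c["intrinsics"];T=c["cam_to_world"];q=T[:3,:3].T@(np.array(p)-T[:3,3]);x=np.array([q[0],-q[1]]);n=np.hypot(*x)
    th=np.arctan2(n,-q[2]); return K[:2,2]+K[0,0]*th*x/n
def go(p,rz=None):
    """tool-frame shift to put TCP at p, with turn to tool down and jaw (y) axis at world angle a"""
    o=get_obs(); Rm=R.from_rotvec(o["orientation"]); t=Rm.inv().apply(np.array(p)-o["ee_pos"]); 
    out=[t.round(1)]
    if rz is not None:
        best=None
        for a in (rz,rz+np.pi):
            y=np.array([np.cos(a),np.sin(a),0]);z=np.array([0,0,-1.]);x=np.cross(y,z)
            d=(Rm.inv()*R.from_matrix(np.c_[x,y,z])).as_rotvec()
            if best is None or np.linalg.norm(d)<np.linalg.norm(best): best=d
        out.append(best.round(4))
    return out
E
python3 - <<'E'
from h import *
c=optics.calibration("top")
def f(l,z):
    P=np.array([hit(c,(160+u/3.3,165+v/3.3),z) for u,v in l]); print(P.round(1).tolist(),'mean',P.mean(0).round(1))
    return P
f([(649,38),(679,40),(671,155),(641,153)],103)
f([(83,134),(71,236)],75)
f([(46,116),(250,132),(235,272),(30,255)],75)
f([(405,101)],132)
f([(372,97),(440,94),(455,215),(384,222)],40)
f([(721,60),(749,62),(742,146),(715,145)],103)
E
```

```text
[[640.9, -189.4], [639.5, -214.7], [541.4, -207.6], [542.7, -182.5]] mean [ 591.1 -198.5]
[[554.5, 296.3], [466.1, 302.9]] mean [510.3 299.6]
[[569.7, 329.3], [558.5, 151.2], [437.6, 160.5], [449.2, 337.6]] mean [503.8 244.7]
[[580.0, 16.2]] mean [580.   16.2]
[[595.3, 47.7], [598.9, -12.9], [491.4, -27.7], [484.2, 34.9]] mean [542.4  10.5]
[[622.8, -250.1], [621.5, -273.7], [549.9, -267.2], [550.4, -244.5]] mean [ 586.2 -258.9]
```

```bash
python3 - <<'E'
from h import *
o=get_obs();Rm=R.from_rotvec(o["orientation"]);print(Rm.as_matrix().round(2))
c=optics.calibration("wrist");print("cam in tool",Rm.inv().apply(c["cam_to_world"][:3,3]-o["ee_pos"]).round(0), Rm.inv().apply(-c["cam_to_world"][:3,2]).round(2))
print(go((560,-200,270),np.pi/2-.07))
E
```

```text
[[ 0.9   0.43 -0.  ]
 [ 0.43 -0.9   0.  ]
 [ 0.   -0.   -1.  ]]
cam in tool [  81.    1. -162.] [-0.29  0.    0.96]
[array([ 420.2, -204. ,  -47.7]), array([-1.100e-03,  2.000e-04,  5.128e-01])]
```

```bash
python3 -m jog '{"delta_rot":[[0,0,0.1],[0,0,0.2],[0,0,0.3],[0,0,0.4],[0,0,0.513]],"translation":[[0,0,-48],[80,-40,-48],[120,-60,-48],[160,-80,-48],[200,-100,-48]],"hand":[-1,-1,-1,-1,-1]}'; python3 - <<'E'
from h import *
print(go((560,-200,270),np.pi/2-.07))
E
```

```text
t: 0.65
ee_pos: [391.8, -405.6, 270.6]
orientation: [-3.139, 0.118, 0.0]
ft_force: [-0.2, 0.2, -0.5]
width: 51.5
[array([ 152.3, -217.7,    0.6]), array([-0.0001,  0.    , -0.0053])]
```

```bash
python3 -m jog '{"delta_rot":[[0,0,0],[0,0,0],[0,0,0],[0,0,0],[0,0,0]],"translation":[[30,-40,0],[60,-80,0],[90,-120,0],[120,-165,0],[150,-210,0]],"hand":[-1,-1,-1,-1,-1]}'; python3 -m jog '{"delta_rot":[[0,0,0],[0,0,0],[0,0,0]],"translation":[[0,0,0],[0,0,0],[0,0,0]],"hand":[-1,-1,-1]}'; python3 - <<'E'
from h import *
c=optics.calibration("wrist");im=optics.get_image("wrist");np.save("w1.npy",c,allow_pickle=True)
cv2.imwrite("pics/w1.png",cv2.resize(im[:,:,::-1],None,fx=1.4,fy=1.4,interpolation=cv2.INTER_CUBIC))
E
```

```text
t: 1.15
ee_pos: [551.4, -212.9, 270.6]
orientation: [3.14, -0.11, -0.0]
ft_force: [1.3, -0.5, -0.4]
width: 11.1
t: 1.45
ee_pos: [549.7, -215.4, 270.4]
orientation: [3.14, -0.111, -0.001]
ft_force: [0.3, -0.2, -0.5]
width: 0.3
```

View pics/w1.png

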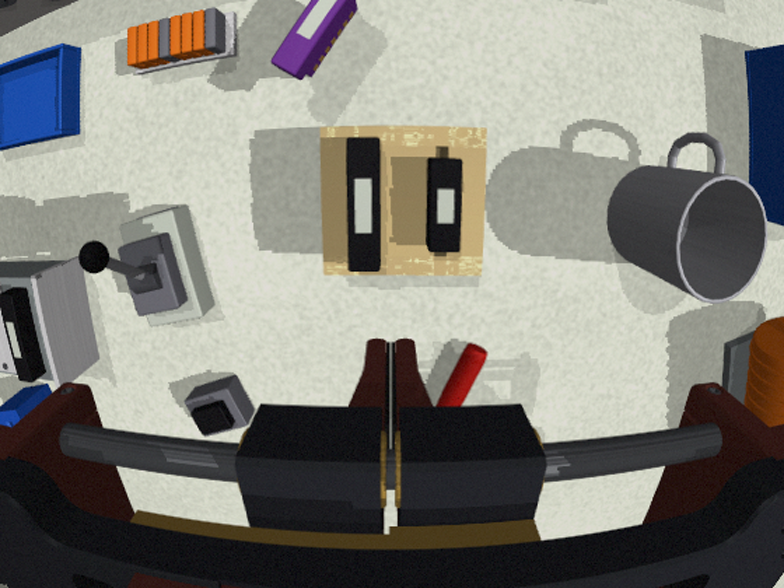

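The wrist view shows the wide bar at (347–380, 138–270), the small one at (427–462, 157–252), and the ball at (94,257).

```bash
python3 - <<'E'
from h import *
c=np.load("w1.npy",allow_pickle=True).item()
P=np.array([hit(c,(u/1.4,v/1.4),103,True) for u,v in [(347,139),(379,138),(380,270),(348,270)]]);print(P.round(1),P.mean(0))
S=np.array([hit(c,(u/1.4,v/1.4),75,True) for u,v in [(321,127),(487,127),(482,275),(323,275)]]);print(S.round(1),S.mean(0))
# ball by two views
o1,v1=ray(c,(94/1.4,257/1.4),True);o2,v2=ray(optics.calibration("top"),(160+405/3.3,165+101/3.3))
A=np.c_[v1,-v2];s=np.linalg.lstsq(A,o2-o1,rcond=None)[0];print(o1+s[0]*v1,o2+s[1]*v2)
x=hit(c,(94/1.4,257/1.4),132,True);print(x)
print(go((640,20,270),np.pi/2-.07))
E
```

```text
[[ 644.1 -192.1]
 [ 642.9 -214.9]
 [ 545.6 -208.4]
 [ 547.3 -184.4]] [ 594.9480735  -199.96185674]
[[ 656.6 -170.1]
 [ 648.4 -299.2]
 [ 528.3 -290.8]
 [ 537.5 -160.2]] [ 592.69805291 -230.08038909]
[581.80269528  16.84805036 130.75422918] [580.21565368  16.23722328 130.53190539]
[582.00735694  15.86287617]
[array([  73.3, -241.6,    0.5]), array([ 0.    ,  0.0006, -0.0016])]
```

```bash
python3 -m jog '{"delta_rot":[[0,0,0],[0,0,0],[0,0,0],[0,0,0],[0,0,0]],"translation":[[15,-45,0],[30,-90,0],[44,-140,0],[54,-185,0],[54,-235,0]],"hand":[-1,-1,-1,-1,-1]}'; python3 -m jog '{"delta_rot":[[0,0,0],[0,0,0],[0,0,0],[0,0,0],[0,0,0]],"translation":[[0,-5,0],[0,-5,50],[0,-5,100],[0,-5,154],[0,-5,154]],"hand":[-1,-1,-1,-1,-1]}'; python3 - <<'E'
from h import *
print(get_obs()["ee_pos"],go((527,8,116)))
E
```

```text
t: 2.0
ee_pos: [621.7, 15.6, 270.8]
orientation: [3.139, -0.115, 0.001]
ft_force: [1.4, -0.1, 0.3]
width: 0.3
t: 2.5
ee_pos: [616.2, 18.7, 110.7]
orientation: [3.139, -0.114, -0.018]
ft_force: [-0.6, -0.0, 0.5]
width: 0.6
[616.17061176  18.6927467  110.70787645] [array([-88.2,  17.1,  -4.2])]
```

```bash
python3 -m jog '{"delta_rot":[[0,0,0],[0,0,0],[0,0,0],[0,0,0],[0,0,0]],"translation":[[-20,4,-5],[-40,8,-5],[-60,12,-5],[-75,15,-5],[-84,17,-5]],"hand":[-1,-1,-1,-1,-1]}'; python3 -m jog '{"delta_rot":[[0,0,0],[0,0,0]],"translation":[[-2,0,0],[-4,1,0]],"hand":[-1,-1]}';python3 -m jog '{"delta_rot":[[0,0,0],[0,0,0]],"translation":[[-2,0,0],[-3,0,0]],"hand":[-1,-1]}'
```

```text
t: 3.0
ee_pos: [536.6, 8.4, 124.0]
orientation: [3.139, -0.113, 0.005]
ft_force: [1.4, -0.5, -1.1]
width: 0.6
t: 3.2
ee_pos: [533.4, 8.6, 122.9]
orientation: [-3.139, 0.111, -0.004]
ft_force: [0.7, 0.5, 1.4]
width: 0.3
t: 3.4
ee_pos: [530.8, 9.1, 122.2]
orientation: [3.139, -0.11, 0.005]
ft_force: [5.0, -2.3, -0.7]
width: 0.3
```

```bash
python3 -m jog '{"delta_rot":[[0,0,0],[0,0,0],[0,0,0]],"translation":[[-2,0,0],[-2,0,0],[-2,0,0]],"hand":[-1,-1,-1]}';python3 -m jog '{"delta_rot":[[0,0,0],[0,0,0],[0,0,0]],"translation":[[-2,0,0],[-3,0,0],[-3,0,0]],"hand":[-1,-1,-1]}'
```

```text
t: 3.7
ee_pos: [530.7, 9.1, 122.4]
orientation: [3.139, -0.109, 0.01]
ft_force: [8.7, -3.2, -2.1]
width: 0.3
t: 4.0
ee_pos: [530.4, 9.1, 122.6]
orientation: [3.139, -0.109, 0.019]
ft_force: [17.4, -4.5, -10.9]
width: 0.7
```

```bash
python3 -m jog '{"delta_rot":[[0,0,0],[0,0,0],[0,0,0],[0,0,0],[0,0,0]],"translation":[[25,0,0],[45,0,-30],[45,0,-80],[45,20,-100],[45,70,-100]],"hand":[-1,-1,-1,-1,-1]}';python3 - <<'E'
from h import *
print(get_obs()["ee_pos"],go((560,-180,220),np.pi/2-.075))
E
```

```text
t: 4.5
ee_pos: [566.7, -61.7, 225.2]
orientation: [-3.14, 0.103, -0.009]
ft_force: [1.0, -0.4, -1.4]
width: 0.7
[566.69147659 -61.67623459 225.21622211] [array([  1.1, 118.5,   5.2]), array([-0.0006, -0.0059,  0.0093])]
```

```bash
python3 -m jog '{"delta_rot":[[0,0,0],[0,0,0],[0,0,0.009],[0,0,0.009],[0,0,0.009]],"translation":[[0,45,0],[0,90,0],[0,118,0],[0,118,0],[0,118,0]],"hand":[0,0,0,0,0]}';python3 - <<'E'
from h import *
c=optics.calibration("wrist");im=optics.get_image("wrist");np.save("w2.npy",c,allow_pickle=True)
cv2.imwrite("pics/w2.png",cv2.resize(im[:,:,::-1],None,fx=1.4,fy=1.4,interpolation=cv2.INTER_CUBIC))
print(get_obs()["width"])
E
```

```text
t: 5.0
ee_pos: [555.5, -181.0, 221.2]
orientation: [-3.138, 0.126, 0.002]
ft_force: [0.4, 0.9, 0.0]
width: 36.9
41.08014314003902
```

View pics/w2.png

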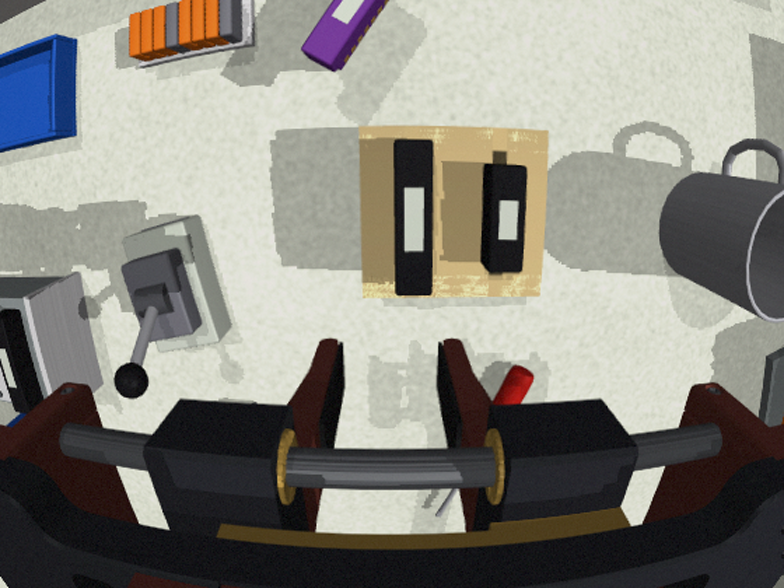

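The lever now leans towards the robot (ball at (131,380)), so the supply is off. The wide bar is at (394–433, 139–295).

```bash
python3 - <<'E'
from h import *
c=np.load("w2.npy",allow_pickle=True).item()
P=np.array([hit(c,(u/1.4,v/1.4),103,True) for u,v in [(395,140),(431,140),(433,294),(395,294)]]);print(P.round(1),P.mean(0))
b=hit(c,(131/1.4,380/1.4),132,True);print("ball",b)
m=P.mean(0)
print(get_obs()["ee_pos"],go((594.5,-199.5,130),np.pi/2-.075))
E
```

```text
[[ 644.8 -191.9]
 [ 643.3 -213.7]
 [ 545.3 -208.9]
 [ 547.3 -184.3]] [ 595.1818826  -199.71753871]
ball [507.23209761   6.68097624]
[ 555.59642006 -180.27629412  221.23845831] [array([40.4, 16.2, 91.2]), array([-0.0008,  0.0012, -0.0042])]
```

```bash
python3 -m jog '{"delta_rot":[[0,0,-0.004],[0,0,-0.004],[0,0,-0.004],[0,0,-0.004],[0,0,-0.004]],"translation":[[40,16,20],[40,16,60],[40,16,91],[40,16,91],[40,16,91]],"hand":[0,0,0,0,0]}';python3 - <<'E'
from h import *
print(get_obs()["ee_pos"],get_obs()["width"],go((594.7,-199.6,87),np.pi/2-.075))
E
```

```text
t: 5.55
ee_pos: [594.5, -198.8, 130.7]
orientation: [-3.139, 0.116, 0.002]
ft_force: [-0.5, -0.6, 0.4]
width: 43.8
[ 594.54688822 -198.80778961  130.70147493] 43.81922815774038 [array([ 0.3,  0.8, 43.7]), array([-0.0005,  0.0013,  0.0014])]
```

```bash
python3 -m jog '{"delta_rot":[[0,0,0],[0,0,0],[0,0,0],[0,0,0],[0,0,0]],"translation":[[0,1,20],[0,1,40],[0,1,44],[0,1,44],[0,1,44]],"hand":[0,0,0,0,0]}';python3 -m jog '{"delta_rot":[[0,0,0],[0,0,0],[0,0,0],[0,0,0],[0,0,0]],"translation":[[0,0,0],[0,0,0],[0,0,0],[0,0,0],[0,0,0]],"hand":[-1,-1,-1,-1,-1]}'; python3 -m jog '{"delta_rot":[[0,0,0],[0,0,0],[0,0,0],[0,0,0],[0,0,0]],"translation":[[0,0,0],[0,0,-3],[0,0,-8],[0,0,-14],[0,0,-20]],"hand":[-1,-1,-1,-1,-1]}'
```

```text
t: 6.05
ee_pos: [595.5, -201.3, 88.5]
orientation: [3.139, -0.118, 0.004]
ft_force: [1.2, -1.0, 1.2]
width: 44.0
t: 6.55
ee_pos: [594.8, -200.7, 87.4]
orientation: [-3.139, 0.118, -0.001]
ft_force: [-0.7, 3.2, 5.5]
width: 23.9
t: 7.05
ee_pos: [594.0, -200.7, 106.7]
orientation: [-3.139, 0.118, 0.002]
ft_force: [0.4, 4.2, -4.3]
width: 23.4
```

```bash
python3 -m jog '{"delta_rot":[[0,0,0],[0,0,0],[0,0,0],[0,0,0],[0,0,0]],"translation":[[0,0,-30],[0,0,-65],[0,0,-100],[0,0,-130],[-10,-40,-145]],"hand":[-1,-1,-1,-1,-1]}';  python3 -m jog '{"delta_rot":[[0,0,0],[0,0,0],[0,0,0],[0,0,0],[0,0,0]],"translation":[[-15,-45,0],[-30,-90,0],[-45,-135,0],[-60,-180,0],[-75,-225,0]],"hand":[-1,-1,-1,-1,-1]}'; python3 - <<'E'
from h import *
print(get_obs()["ee_pos"],get_obs()["width"],go((425,295,252),np.pi/2-.072))
E
```

```text
t: 7.55
ee_pos: [589.9, -164.5, 256.0]
orientation: [3.135, -0.124, 0.012]
ft_force: [1.5, 0.3, -1.3]
width: 23.9
t: 8.05
ee_pos: [529.3, 70.5, 252.7]
orientation: [3.139, -0.119, 0.003]
ft_force: [1.3, 0.4, -1.6]
width: 23.6
[529.32235631  70.54568893 252.67496517] 23.581929206647857 [array([-121. , -215.9,    0.3]), array([ 0.0005, -0.0022, -0.0038])]
```

```bash
python3 -m jog '{"delta_rot":[[0,0,0],[0,0,0],[0,0,0],[0,0,0],[0,0,0]],"translation":[[-25,-45,0],[-50,-90,0],[-75,-135,0],[-98,-180,0],[-121,-216,0]],"hand":[-1,-1,-1,-1,-1]}';  python3 -m jog '{"delta_rot":[[0,0,0],[0,0,0],[0,0,0]],"translation":[[0,0,0],[0,0,0],[0,0,0]],"hand":[-1,-1,-1]}'; python3 - <<'E'
from h import *
c=optics.calibration("wrist");o=get_obs();im=optics.get_image("wrist");np.save("w3.npy",[c,o],allow_pickle=True);np.save("w3im.npy",im)
cv2.imwrite("pics/w3.png",cv2.resize(im[:,:,::-1],None,fx=1.4,fy=1.4,interpolation=cv2.INTER_CUBIC))
E
```

```text
t: 8.55
ee_pos: [425.0, 295.7, 252.7]
orientation: [-3.139, 0.118, -0.004]
ft_force: [0.5, -0.2, -2.1]
width: 23.9
t: 8.85
ee_pos: [425.7, 293.2, 252.1]
orientation: [3.139, -0.119, 0.001]
ft_force: [0.7, -0.2, -2.5]
width: 23.8
```

View pics/w3.png

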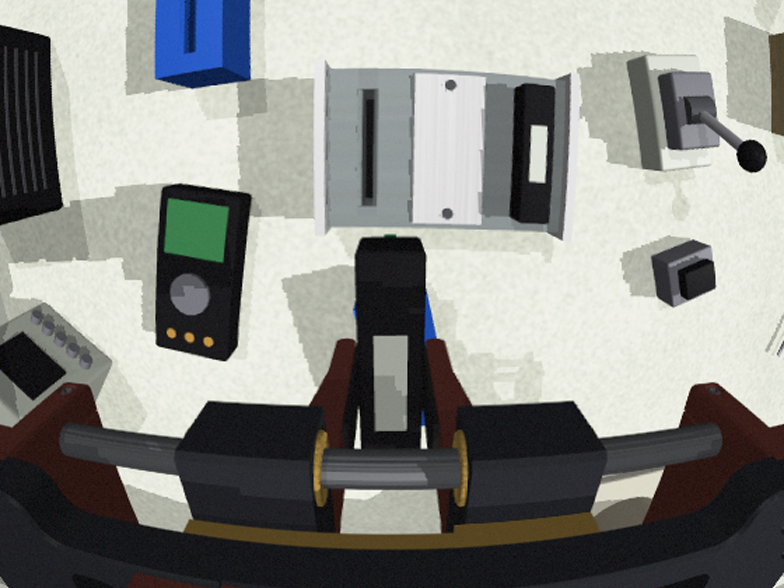

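The slot shows at about (361–378, 88–206) in the left bay, and the held bar is upright at x 355–426. I'll get sub-pixel slot edges.

```bash
python3 - <<'E'
from h import *
c,o=np.load("w3.npy",allow_pickle=True); g=cv2.cvtColor(np.load("w3im.npy"),cv2.COLOR_RGB2GRAY)
for v in (72,88,105,120,138): print(v,g[v-1:v+2,250:280].mean(0).astype(int))
print(g[55:160,261:266].mean(1).astype(int))
print("bar",[g[v-1:v+2,245:312].mean(0).astype(int)[[*range(0,16),*range(50,67)]] for v in (180,200,215)])
E
```

```text
72 [156 157 156 156 156 152 146 146 125  81  56  44  22  23  23  24  28  66
  94 105 138 157 156 157 155 156 156 156 155 157]
88 [153 153 152 153 151 148 148 146 114  61  54  43  18  20  21  20  34  73
  96 115 145 153 153 152 155 153 153 154 152 153]
105 [152 152 152 153 153 150 149 146 115  55  55  40  15  17  17  18  55  87
  95 121 147 153 152 153 152 151 154 153 152 153]
120 [154 153 152 146 128 149 146 137 100  55  54  39  18  15  17  20  61  89
  94 124 146 153 152 151 150 151 153 151 153 152]
138 [148 148 149 146 150 144 144 138  99  56  49  30  17  17  16  16  63  90
  95 129 147 148 147 148 149 149 149 148 149 148]
[152 152 151 151 151 153 151 152 114  60  54  55  57  56  55  52  31  27
  23  25  22  26  25  25  25  23  25  24  23  26  25  25  26  23  25  24
  24  24  25  22  22  24  25  23  24  23  26  24  24  20  22  22  23  23
  25  22  22  22  22  22  23  20  21  21  23  21  21  20  20  22  21  23
  23  21  20  21  20  21  20  20  19  21  17  20  20  21  47  65  67  69
  71  79 118 145 146 144 145 145 145 148 147 149 147 147 148]
bar [array([237, 230, 223, 214, 208, 210, 212, 214, 177,  80,  18,  22,  24,
        23,  22,  19,  23,  21,  21,  22,  20,  21,  23,  24,  81, 218,
       232, 233, 231, 231, 233, 232, 230]), array([183, 184, 183, 181, 181, 181, 185, 186, 118,  42,  17,  22,  23,
        24,  26,  22,  27,  26,  28,  29,  26,  27,  27,  25,  21, 219,
       236, 235, 232, 231, 230, 229, 228]), array([189, 186, 185, 182, 179, 177, 177, 179, 129,  50,  17,  21,  16,
        19,  18,  21,  18,  19,  19,  19,  18,  20,  18,  18,  27,  71,
        73, 158, 216, 212, 211, 212, 212])]
```

```bash
python3 - <<'E'
from h import *
c,o=np.load("w3.npy",allow_pickle=True); H=lambda u,v,z:hit(c,(u,v),z,True)
for v,a,b,d,e in ((72,255,269.8,258.4,266.8),(105,254.8,269.4,258.1,266.2),(138,254.6,269.1,257.9,265.8)):
    A,B,D,E=H(a,v,75),H(b,v,75),H(d,v,72),H(e,v,72)
    print(v,((A+B)/2).round(1),(B-A).round(1),((D+E)/2).round(1),(E-D).round(1))
print("ends",H(263,63.3,75),H(261.7,146.7,75))
p=o["ee_pos"];print(p)
for v,a,b in ((180,253.9,303.6),(200,253.6,304.3)):
    A,B=H(a,v,p[2]+16),H(b,v,p[2]+16);print("bar",(A+B)/2,B-A)
print("bar near end", H(278,169.5,p[2]+16))
E
```

```text
72 [548.1 299.7] [ -1.4 -15.1] [548.4 299.6] [-0.8 -8.6]
105 [513.6 302.7] [ -1.3 -15. ] [513.6 302.8] [-0.7 -8.4]
138 [479.1 305.8] [ -1.3 -15.1] [478.9 305.9] [-0.7 -8.3]
ends [557.22312429 298.34612247] [469.98829941 306.69498077]
[425.71102419 293.19560449 252.05531987]
bar [475.10366072 288.58333032] [ -1.73373662 -22.85864729]
bar [465.52900706 289.21339898] [ -1.79905792 -23.70928794]
bar near end [480.01205045 288.55618497]
```

```bash
python3 - <<'E'
from h import *
c,o=np.load("w3.npy",allow_pickle=True);im=np.load("w3im.npy").astype(int)
print(im[160:176,279].tolist())
p=o["ee_pos"]
for x in (38,40,42,44): print(x,pix(c,(p[0]+x,p[1]-.9-x*.0755,p[2]-72)), "bar",pix(c,(p[0]+x+10,p[1]-.9-x*.0755,p[2]+16)),pix(c,(p[0]+x+10,p[1]-.9-x*.0755,p[2]-12)))
print(go((512,303.3,252),np.pi/2-.088), get_obs()["ee_pos"])
E
```

```text
[[142, 149, 150], [141, 148, 150], [180, 184, 177], [211, 216, 200], [215, 218, 204], [212, 215, 201], [211, 214, 200], [125, 141, 121], [18, 70, 33], [12, 37, 16], [13, 9, 17], [9, 12, 12], [14, 13, 14], [12, 17, 18], [16, 14, 18], [17, 15, 12]]
38 [278.6815069  169.52358259] bar [277.15703853 183.02061922] [277.36072117 171.59162881]
40 [278.68085026 166.82947338] bar [277.15107481 178.7747091 ] [277.35655068 167.97730803]
42 [278.68018786 164.12744999] bar [277.14524001 174.50483693] [277.35246348 164.34843451]
44 [278.67951974 161.4178522 ] bar [277.13953871 170.21228361] [277.34846178 160.70582923]
[array([ 85.1, -17. ,   0. ]), array([ 0.0001, -0.0007,  0.0114])] [425.85631157 292.91342269 251.96847139]
```

```bash
python3 - <<'E'
from h import *
print(go((513.5,303.5,170),np.pi/2-.088), get_obs()["ee_pos"])
E
python3 -m jog '{"delta_rot":[[0,0,0.011],[0,0,0.011],[0,0,0.011],[0,0,0.011],[0,0,0.011]],"translation":[[45,-10,0],[86.5,-17,20],[86.5,-17,50],[86.5,-17,82],[86.5,-17,82]],"hand":[-1,-1,-1,-1,-1]}';python3 -m jog '{"delta_rot":[[0,0,0],[0,0,0]],"translation":[[0,0,0],[0,0,0]],"hand":[-1,-1]}'; python3 - <<'E'
from h import *
print(go((513.5,303.5,150),np.pi/2-.088), get_obs()["ee_pos"])
E
```

```text
[array([ 86.5, -17.3,  82. ]), array([ 0.0001, -0.0007,  0.0114])] [425.85631157 292.91342269 251.96847139]
t: 9.4
ee_pos: [511.0, 301.2, 165.5]
orientation: [3.134, -0.14, -0.011]
ft_force: [-0.5, -0.4, -1.9]
width: 23.5
t: 9.6
ee_pos: [513.9, 304.4, 171.6]
orientation: [-3.137, 0.137, -0.004]
ft_force: [-0.3, -0.3, -1.9]
width: 23.8
[array([-0.4,  1. , 21.6]), array([-0.0015, -0.0023,  0.0009])] [513.93680541 304.40967626 171.5653406 ]
```

```bash
python3 -m jog '{"delta_rot":[[0,0,0],[0,0,0],[0,0,0],[0,0,0],[0,0,0]],"translation":[[0,0.3,6],[0,0.3,12],[0,0.3,18],[0,0.3,20],[0,0.3,20]],"hand":[-1,-1,-1,-1,-1]}';python3 -m jog '{"delta_rot":[[0,0,0],[0,0,0],[0,0,0],[0,0,0],[0,0,0]],"translation":[[0,0,2],[0,0,4],[0,0,6],[0,0,8],[0,0,10]],"hand":[-1,-1,-1,-1,-1]}';python3 -m jog '{"delta_rot":[[0,0,0],[0,0,0]],"translation":[[0,0,1],[0,0,2]],"hand":[-1,-1]}'
```

```text
t: 10.1
ee_pos: [512.3, 304.0, 149.2]
orientation: [3.138, -0.135, -0.001]
ft_force: [0.6, -0.0, -1.3]
width: 23.8
t: 10.6
ee_pos: [512.6, 304.1, 139.5]
orientation: [-3.139, 0.135, 0.0]
ft_force: [0.4, 0.4, -1.3]
width: 23.7
t: 10.8
ee_pos: [512.6, 304.1, 137.6]
orientation: [3.139, -0.135, -0.0]
ft_force: [1.1, -0.3, -1.7]
width: 23.7
```

The board's lower edge is about 9 mm into the slot with no contact force, so I'll keep going down.

```bash
python3 -m jog '{"delta_rot":[[0,0,0],[0,0,0],[0,0,0],[0,0,0],[0,0,0]],"translation":[[0,0,4],[0,0,8],[0,0,12],[0,0,16],[0,0,20]],"hand":[-1,-1,-1,-1,-1]}';python3 -m jog '{"delta_rot":[[0,0,0],[0,0,0],[0,0,0],[0,0,0],[0,0,0]],"translation":[[0,0,4],[0,0,8],[0,0,12],[0,0,16],[0,0,20]],"hand":[-1,-1,-1,-1,-1]}'
```

```text
t: 11.3
ee_pos: [512.6, 304.1, 117.2]
orientation: [3.139, -0.135, -0.0]
ft_force: [0.5, 0.5, -1.5]
width: 23.5
t: 11.8
ee_pos: [512.6, 304.2, 97.4]
orientation: [-3.139, 0.135, -0.0]
ft_force: [-0.7, 1.0, -1.5]
width: 23.6
```

```bash
python3 -m jog '{"delta_rot":[[0,0,0],[0,0,0],[0,0,0],[0,0,0],[0,0,0]],"translation":[[0,0,2],[0,0,4],[0,0,6],[0,0,7],[0,0,8]],"hand":[-1,-1,-1,-1,-1]}';python3 -m jog '{"delta_rot":[[0,0,0],[0,0,0]],"translation":[[0,0,1],[0,0,1.5]],"hand":[-1,-1]}'
```

```text
t: 12.3
ee_pos: [512.7, 304.2, 89.7]
orientation: [-3.139, 0.135, -0.0]
ft_force: [-0.5, -0.5, -1.8]
width: 23.9
t: 12.5
ee_pos: [512.6, 304.1, 88.2]
orientation: [-3.139, 0.135, -0.0]
ft_force: [0.9, 0.7, -1.9]
width: 24.2
```

```bash
python3 -m jog '{"delta_rot":[[0,0,0],[0,0,0],[0,0,0]],"translation":[[0,0,0.5],[0,0,1],[0,0,1]],"hand":[-1,-1,-1]}';python3 -m jog '{"delta_rot":[[0,0,0],[0,0,0],[0,0,0]],"translation":[[0,0,0.5],[0,0,1],[0,0,1]],"hand":[-1,-1,-1]}'
```

```text
t: 12.8
ee_pos: [512.6, 304.2, 87.4]
orientation: [-3.139, 0.135, -0.0]
ft_force: [-1.0, -0.3, 1.6]
width: 23.7
t: 13.1
ee_pos: [512.7, 304.2, 87.4]
orientation: [-3.139, 0.135, -0.0]
ft_force: [-3.6, -1.7, 10.6]
width: 24.0
```

The reaction came at z = 87.4, the same TCP height as at the grasp, so the bar is resting on the rack top. I'll release slightly and rise.

```bash
python3 -m jog '{"delta_rot":[[0,0,0],[0,0,0],[0,0,0],[0,0,0]],"translation":[[0,0,-0.5],[0,0,-0.5],[0,0,-0.5],[0,0,-0.5]],"hand":[-0.2,-0.2,-0.2,-0.2]}';python3 -m jog '{"delta_rot":[[0,0,0],[0,0,0],[0,0,0],[0,0,0],[0,0,0]],"translation":[[0,0,-10],[0,0,-40],[0,0,-90],[-40,0,-140],[-83,0,-165]],"hand":[-0.2,-0.2,-0.2,-0.2,-0.2]}';python3 -m jog '{"delta_rot":[[0,0,0],[0,0,0]],"translation":[[0,0,0],[0,0,0]],"hand":[-1,-1]}'; python3 - <<'E'
from h import *
c=optics.calibration("wrist");o=get_obs();im=optics.get_image("wrist");np.save("w4.npy",[c,o],allow_pickle=True)
cv2.imwrite("pics/w4.png",cv2.resize(im[:,:,::-1],None,fx=1.4,fy=1.4,interpolation=cv2.INTER_CUBIC))
print(go((455,0,250),np.pi/2+.12))
E
```

```text
t: 13.5
ee_pos: [512.6, 304.1, 86.5]
orientation: [3.139, -0.135, -0.0]
ft_force: [-0.6, 0.8, 0.1]
width: 34.6
t: 14.0
ee_pos: [441.8, 310.9, 247.6]
orientation: [-3.136, 0.138, -0.006]
ft_force: [0.4, 0.9, -0.1]
width: 35.4
t: 14.2
ee_pos: [440.6, 310.8, 245.8]
orientation: [-3.137, 0.133, -0.004]
ft_force: [-0.1, 0.0, -1.2]
width: 22.3
[array([ 40.7, 308.1,  -5.5]), array([-0.0004, -0.001 , -0.2057])]
```

View pics/w4.png

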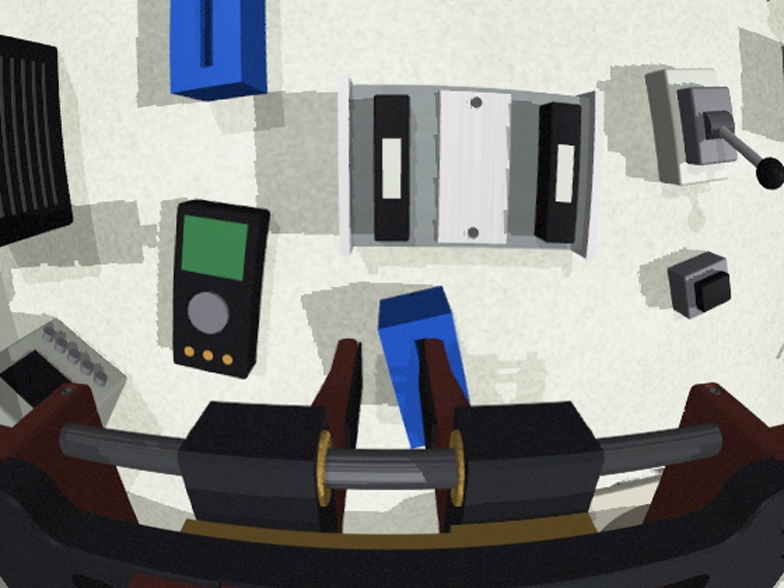

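Both black bars stand flush on the rack top, with the new one at (374–410, 95–240). The ball is at (770,173), still off. Now I'll switch the supply on.

```bash
python3 -m jog '{"delta_rot":[[0,0,0],[0,0,-0.05],[0,0,-0.1],[0,0,-0.15],[0,0,-0.205]],"translation":[[5,45,0],[10,90,0],[15,135,0],[20,180,0],[25,225,0]],"hand":[-1,-1,-1,-1,-1]}'; python3 - <<'E'
from h import *
print(get_obs()["ee_pos"],get_obs()["width"],go((462,2,250),np.pi/2+.12))
E
```

```text
t: 14.75
ee_pos: [446.2, 81.8, 243.1]
orientation: [3.136, 0.189, -0.003]
ft_force: [1.0, 1.2, -0.5]
width: 0.3
[446.20748337  81.84331343 243.11136841] 0.2923082409862724 [array([ 6.1, 81.2, -6.9]), array([0.0002, 0.002 , 0.0005])]
```

```bash
python3 -m jog '{"delta_rot":[[0,0,0],[0,0,0],[0,0,0],[0,0,0],[0,0,0]],"translation":[[3,40,0],[6,81,0],[6,81,40],[6,81,85],[6,81,127]],"hand":[-1,-1,-1,-1,-1]}'; python3 -m jog '{"delta_rot":[[0,0,0],[0,0,0]],"translation":[[0,0,0],[0,0,0]],"hand":[-1,-1]}'; python3 - <<'E'
from h import *
print(get_obs()["ee_pos"],go((560,14,118),np.pi/2+.12))
E
```

```text
t: 15.25
ee_pos: [461.8, 3.1, 114.9]
orientation: [3.136, 0.183, -0.001]
ft_force: [0.7, 0.2, -0.0]
width: 0.6
t: 15.45
ee_pos: [461.4, 3.9, 116.5]
orientation: [-3.136, -0.186, 0.005]
ft_force: [0.6, -0.7, 0.8]
width: 0.4
[461.42303718   3.91656772 116.53309627] [array([99.1,  1.6, -1.8]), array([-0.0004,  0.0033, -0.0018])]
```

```bash
python3 -m jog '{"delta_rot":[[0,0,0],[0,0,0],[0,0,0],[0,0,0],[0,0,0]],"translation":[[20,0,-2],[40,1,-2],[60,1,-2],[78,1,-2],[92,1,-2]],"hand":[-1,-1,-1,-1,-1]}'; python3 -m jog '{"delta_rot":[[0,0,0],[0,0,0],[0,0,0]],"translation":[[2,0,0],[4,0,0],[4,0,0]],"hand":[-1,-1,-1]}';python3 -m jog '{"delta_rot":[[0,0,0],[0,0,0],[0,0,0]],"translation":[[1,0,0],[2,0,0],[2,0,0]],"hand":[-1,-1,-1]}'
```

```text
t: 15.95
ee_pos: [555.7, 14.3, 122.1]
orientation: [3.136, 0.187, 0.006]
ft_force: [-1.8, -1.1, -1.0]
width: 0.1
t: 16.25
ee_pos: [557.4, 14.7, 120.3]
orientation: [3.136, 0.187, 0.002]
ft_force: [0.4, 0.4, 0.6]
width: 0.6
t: 16.55
ee_pos: [558.8, 14.9, 119.3]
orientation: [-3.136, -0.186, 0.001]
ft_force: [-0.8, -0.9, 0.7]
width: 0.2
```

```bash
python3 -m jog '{"delta_rot":[[0,0,0],[0,0,0],[0,0,0]],"translation":[[1,0,0],[2,0,0],[2,0,0]],"hand":[-1,-1,-1]}';python3 -m jog '{"delta_rot":[[0,0,0],[0,0,0],[0,0,0]],"translation":[[1,0,0],[2,0,0],[2,0,0]],"hand":[-1,-1,-1]}'
```

```text
t: 16.85
ee_pos: [559.2, 14.9, 118.9]
orientation: [3.136, 0.187, -0.006]
ft_force: [-6.7, -2.1, 6.6]
width: 0.6
t: 17.15
ee_pos: [559.4, 15.0, 118.7]
orientation: [3.136, 0.187, -0.012]
ft_force: [-11.8, -2.8, 9.5]
width: 0.4
```

At the on stop. I'll back off, rise clear and take a final look.

```bash
python3 -m jog '{"delta_rot":[[0,0,0],[0,0,0],[0,0,0],[0,0,0],[0,0,0]],"translation":[[-20,0,0],[-40,0,-20],[-60,0,-60],[-90,0,-110],[-110,0,-150]],"hand":[-1,-1,-1,-1,-1]}';python3 -m jog '{"delta_rot":[[0,0,0],[0,0,0],[0,0,0]],"translation":[[0,0,0],[0,0,0],[0,0,0]],"hand":[-1,-1,-1]}';python3 - <<'E'
from h import *
im=optics.get_image("wrist");t=optics.get_image("top")
a=cv2.resize(im,None,fx=1.0,fy=1.0);b=cv2.resize(t[150:270,100:420],(560,180),interpolation=cv2.INTER_CUBIC)
cv2.imwrite("pics/w5.png",cv2.vconcat([a[:,:,::-1],b[:,:,::-1]]))
E
```

```text
t: 17.65
ee_pos: [453.9, 2.5, 267.5]
orientation: [-3.136, -0.187, 0.002]
ft_force: [1.5, 0.4, 0.6]
width: 0.7
t: 17.95
ee_pos: [455.1, 2.6, 265.6]
orientation: [-3.136, -0.186, 0.002]
ft_force: [-0.6, -1.0, -0.7]
width: 0.4
```

View pics/w5.png

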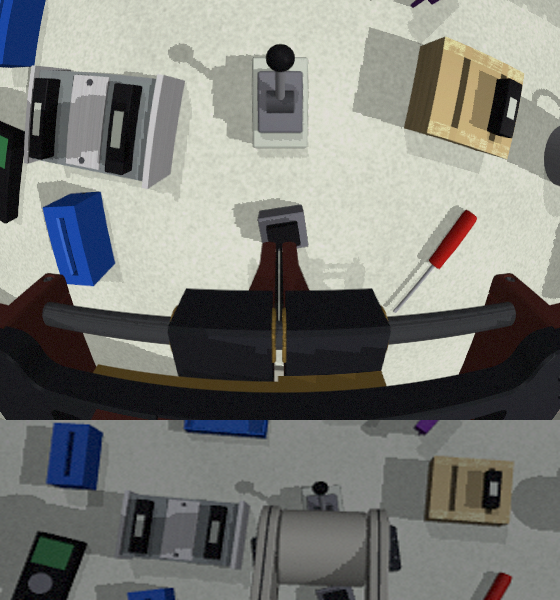

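The lever leans away (ball at (280,58)), both modules are in the rack, the small one is still in the stand, and the robot is clear of everything.

```bash
python3 -c "
from workcell import ctrl
print(ctrl.close_job())"
```

```text
the job is handed in; nothing more can be done
None
```

The job is done and handed in at about 18 s of the 72 s allowed. I pushed the lever to its off stop, then moved the wider module from the stand to the rack's empty left bay. It went in without contact until the bar seated. I let go, then pushed the lever to its on stop.

- **Module fully home:** the reaction came at TCP z = 87.4 mm, the same height as when I gripped it on the stand, which is also 75 mm high. The pictures show its bar flush beside the installed module.
- **Supply:** the camera showed the lever off before I took the module and after I let go of it. The last picture shows it leaning away, on.
- **Everything else:** the small module is still in the stand, and nothing else in view looks moved. The robot touches nothing.
- **Forces:** the highest wrist force I read was about 21 N, against the lever's off stop.
- **Disagreements:** camera and arm positions differed by about 1 mm sideways, which I allowed for in the insertion. A 4 mm mismatch along the slot came from my misreading the bar's edge; checking against the board's edge settled it.

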